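Reset the airbrush compressor's click dial

ROBOT

A 7-joint arm with a two-finger parallel gripper is mounted at the origin on the work surface. World frame = base frame: x ahead of the robot, y to its left, z up, the work surface at z = 0. Lengths are in m, angles in rad, forces in N, time in s.
With the tool pointing down it reaches from about 0.425 to 1.025 m from the base axis. Payload 9.4 kg.
Tool frame: the origin (TCP) lies on the centre line of the jaws, within the pads' length; the fingertips stand 22 mm ahead of it and the grasp point (between the pads) lies 3 mm ahead of it (arm.tip_extent is the distance from the TCP to the fingertips, in m); y points along the fingers, z is the direction in which the jaws open and shut, and the axes are right-handed (so a half turn about y gives the same grasp; the last joint's range is limited). The gripper opens to 93 mm and grips with 3 to 60 N. Pads are 15 mm wide; open, the fingers measure 128 mm over their backs; the gripper's body (75 mm by 188 mm) begins 65 mm behind the grasp point.
Start: joints at [-0.077, 0.599, -0.003, 1.599, 0.002, 0.943, -0.08], TCP at [0.725, -0, 0.241] pointing down, gripper open.
Joint ranges: [-2.57, 2.57], [-0.35, 1.97], [-1.29, 1.29], [0.11, 2.56], [-1.05, 4.19], [0.11, 1.86], [-2.63, 2.63]. Speed limits (rad/s): [2.22, 2.22, 3.01, 3.01, 3.14, 3.14, 3.14].

INTERFACE

Orientations are given as a unit quaternion [w, x, y, z].
In Python, from workcell import arm gives the robot as it stands.
- The arm moves only by the tool step_arm, never from a script. Its argument "plan" is a list of rows, each a list of 3 entries, a list of its own where there are three numbers: the turn, a rotation vector about the world's x, y, z in rad, then the shift along the world's x, y, z in mm, then the finger opening in mm, from 0 to 93. A call has 1 to 5 rows; each row is the pose to reach, as a shift and turn from the pose measured when the call began; what a row does not reach only later rows make up. A row lasts 1/12 s, in which the tool goes at most 41.7 mm and 7.16 degrees, less where a joint would pass 70% of its speed; a pose out of reach is approached as far as the arm can. A call with a gripper value outside its range is refused whole. The fingers move at their own pace and stop on an object; the grip force is fixed at half the most. Time passes only in rows, so rows that repeat a pose let the fingers close. It gives the time, the measured TCP pose, the force and the opening at its end, in the units of the state.
- arm.read_state(): the state, without advancing time (a new reading comes with each control period).
- arm.read_camera(name): name is "scene" or "side" or "wrist"; returns a dict with "img" (480x640x3 uint8, red, green, blue), "intrinsics" (3x3 intrinsics, pixels), "k1" (the pictures are not rectified: a ray, as slopes to the right and down, at radius r is drawn at 1 + k1 r^2 times it, then the intrinsics apply), "rvec" (rotation vector, rad) and "tvec" (3), from world to camera coordinates, as OpenCV has them. Camera axes: x right, y down, z forward; pixel columns grow to the right and rows downward; lengths in m; the calibration is good to about 2 mm. A picture is of the moment at which its call begins. There is no depth.
- arm.job_done(): hands the job in, once; it reports no verdict.
The state is a dict: "time_s": time; "qpos": joint angles; "dq": joint speeds; "joint_torque": joint torques, N m; "eef_pos": TCP position; "eef_rot": TCP orientation; "wrist_force": force on the tool from outside, world axes, zero at the start; "moment": the same for the moment, N m; "width": finger opening in m.
Only numpy, scipy, OpenCV 4.12 (cv2) and the standard library are available. Lean on these libraries where they do the work, as an engineer would, in place of code of your own. Each camera call takes 0.05 s, during which the arm holds its last target. There are 200 camera calls.

TASK

Lift the white mixing cup off the compressor's deck and stand it on the cork mat, then turn the red-armed pressure dial gently clockwise until it meets its stop and back exactly four clicks anticlockwise. Finally stand the cup back on its round rubber pad in front of the dial, and leave the other things on the bench where they are.

Things in the scene. Friction and masses are not known exactly. Their poses are not given: they have to be found in the camera images.
- dial_tip (a point): outer end of the dial's red arm, half-way up it, 110 mm from the dial's upright axis, 162 mm above the bench; x outward along the arm, z up. The arm's hard stop (clockwise seen from above; stop_block marks where dial_tip then is) is set anew each time, 27 degrees clockwise to 8 anticlockwise of the line from axis to pad. It is hidden and must be felt: the arm yields no more to 8 to 12 N. Over 40 N harms it
- dial_push (a point): middle of the red arm, 85 mm from the dial's axis, same axes as dial_tip: a good place to push the arm's side with shut fingers. The arm is a straight level bar 16 mm wide and 24 mm tall (150 to 174 mm above the bench), sticking out of the round black hub (62 mm across, top at 174 mm), with 30 mm free under it
- dial_axis (a point): point on the dial's upright axis, level with the arm's middle, z up. The dial rests in notches 20 degrees apart; moving on by one click takes about 3 to 5 N at 85 mm, and past the crest half-way it snaps into the next notch by itself. The stop is at a notch. At the start the arm stands three to seven clicks anticlockwise of the stop; it can go about 180 degrees
- compressor: fixed grey airbrush compressor: box 220 mm (x) by 210 mm (y), flat deck 120 mm above the bench; origin on the bench under the box's middle, x to its back, y to its left. The dial's axis is 20 mm behind the middle, the cup's pad 72 mm in front of it. An air tank along its left side reaches y = 174 mm, 94 mm high
- pad_top (a point): centre of the top of the cup's round black rubber pad (72 mm across, 4 mm thick, top 124 mm above the bench), fixed on the compressor's deck in front of the dial; axes as the compressor's
- cup_mid (a point): middle, half-way up, of the white ceramic mixing cup: a straight round beaker without handle, open on top, 52 mm across, 75 mm tall, wall 4 mm, about 160 g; z up along its axis. At the start it stands on the pad, in the way of the arm on its path to the stop; its foot is 37.5 mm below this point
- mat_top (a point): centre of the top of the cork mat, 110 by 110 mm and 4 mm thick, fixed on the bench on the compressor's left
- turntable: bystander: round blue plastic painting turntable, 150 mm across, 32 mm tall; origin at the centre of its underside
- pin_vise: bystander: stainless pin vise lying on the bench, 105 mm long along its x, 18 mm thick; origin under its middle
- stand: bystander: silver aluminium airbrush stand, foot 100 by 80 mm, 145 mm tall with two prongs; origin at the centre of its underside
Things that resemble listed ones, but are neither listed nor needed, are in the scene too. Of the things like the part that bears mat_top, leave any that is pink or yellow; of the rest the smaller one is meant.

How it is judged:
By the outcome, as a careful person would: the job done as asked, in the order asked, and still so for the second after the job is handed in, with the robot touching nothing.
It also fails if it takes over 72 s, if anything falls off the work surface, if the arm or the gripper's body presses on something with over 40 N, if the wrist force passes 120 N, or if a joint passes its speed limit or range.

## Working session

There is one attempt and no reset: what is moved stays moved. The work goes in short steps, Python scripts to look and compute and a tool call to move; the robot and the scene stay as the last step left them, time stands still between calls to the robot, and variables do not carry over. Pictures are saved under pics/ and viewed, about 8 in all and at most 12, crops included, and the job is handed in when it is done.

Besides the shell and the picture viewer there is one more tool, called after "Emit:" in YAML: its name, and indented under it one key for each argument. step_arm: Moves the arm, as the interface text tells. Its arguments: {"type":"object","properties":{"plan":{"type":"array","items":{"type":"array"}}},"required":["plan"]}

```bash
mkdir -p pics; ls; cat > h.py <<'E'
import numpy as np, cv2
from workcell import arm
def cam(n,save=None):
    c=arm.read_camera(n)
    if save: cv2.imwrite('pics/'+save,c['img'][:,:,::-1])
    return c
def ray(c,u,v):
    K=np.array(c['intrinsics']);k=c['k1']
    p=np.array([(u-K[0,2])/K[0,0],(v-K[1,2])/K[1,1]]);q=p.copy()
    for _ in range(30): q=p/(1+k*(q@q))
    R=cv2.Rodrigues(np.array(c['rvec'],float))[0];t=np.array(c['tvec'],float)
    return -R.T@t, R.T@np.array([q[0],q[1],1.])
def at(c,u,v,z):
    o,d=ray(c,u,v); return np.round(o+d*(z-o[2])/d[2],4)
def proj(c,P):
    R=cv2.Rodrigues(np.array(c['rvec'],float))[0];K=np.array(c['intrinsics'])
    p=R@np.array(P,float)+np.array(c['tvec'],float).ravel();q=p[:2]/p[2];q=q*(1+c['k1']*(q@q))
    return np.round([K[0,0]*q[0]+K[0,2],K[1,1]*q[1]+K[1,2]],1)
E
python3 - <<'E'
from h import *
a=cam('scene','s1.png');b=cam('side','d1.png')
for c in(a,b): print(c['k1'],ray(c,320,240))
s=arm.read_state();print(s)
E
```

```text
pics
-0.07892141214935913 (array([0.83646829, 0.88533351, 1.04662007]), array([-0.28369625, -0.60925903, -0.7405145 ]))
-0.006012759302873798 (array([-0.11763335, -0.93179341,  0.78773894]), array([ 0.40892413,  0.77475148, -0.48233611]))
{'time_s': 0.1, 'qpos': array([-0.0766966 ,  0.60004145, -0.00251019,  1.60006712,  0.00182168,
        0.9428933 , -0.07977095]), 'dq': array([-2.39012346e-05, -1.77237265e-03, -5.57001001e-04, -6.61774784e-04,
        2.26794457e-04, -5.67316781e-04, -4.82319180e-04]), 'joint_torque': array([ 3.72570619e-03, -7.66555166e+01,  1.50162086e+00, -2.52937996e+01,
       -5.23535069e-02,  1.36034010e-02,  2.68517283e-05]), 'eef_pos': array([ 7.24585638e-01, -4.06326945e-05,  2.39843281e-01]), 'eef_rot': array([-0.49962591,  0.5004086 , -0.50029022,  0.49967478]), 'wrist_force': array([ 0.11063158, -0.85442138,  0.3474115 ]), 'moment': array([-0.0438731 , -0.04982098,  0.06177693]), 'width': 0.09297821486155926}
```

View pics/s1.png

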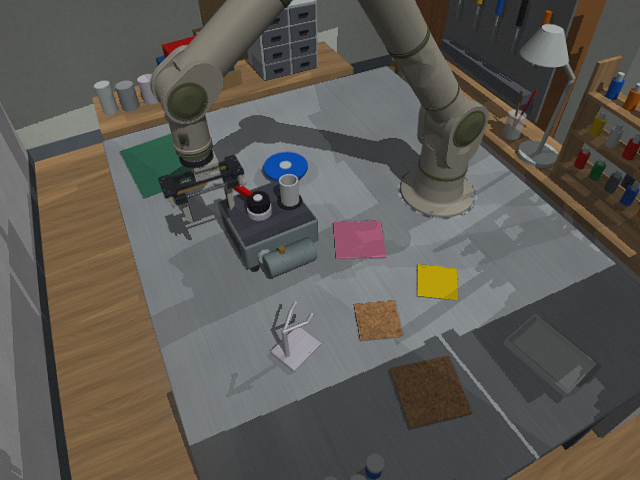

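View pics/d1.png

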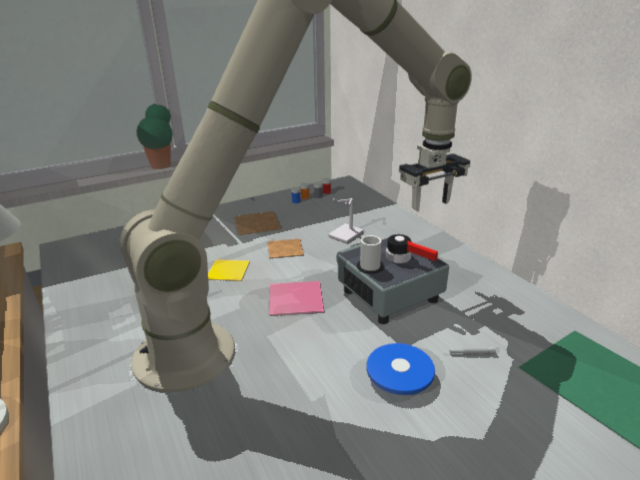

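Cup candidate: the only white beaker on the deck is at scene (289,190), side (371,253); the other pale cups are on the back shelf (105–147,95). Mats are pink (360,240), yellow (437,282), small cork (378,320) and large brown (430,390). I choose the small cork. The red arm runs from scene (252,196) to (237,184).

```bash
python3 - <<'E'
from h import *
a=cam('scene');b=cam('side')
# hi-res crops
f=lambda c,x0,y0,w,h,s:cv2.resize(c['img'][y0:y0+h,x0:x0+w,::-1],None,fx=s,fy=s,interpolation=cv2.INTER_CUBIC)
A=f(a,215,160,110,120,5);B=f(b,330,220,125,100,4);
o=np.zeros((600,800,3),np.uint8);o[:600,:550]=A;cv2.imwrite('pics/c1.png',A)
cv2.imwrite('pics/c2.png',f(b,330,220,125,105,5))
def both(ua,ub):
    o1,d1=ray(a,*ua);o2,d2=ray(b,*ub);d1/=np.linalg.norm(d1);d2/=np.linalg.norm(d2)
    s=np.linalg.lstsq(np.c_[d1,-d2],o2-o1,rcond=None)[0];return (o1+s[0]*d1+o2+s[1]*d2)/2,np.linalg.norm(o1+s[0]*d1-o2-s[1]*d2)
print('cuptop',at(a,289,181,.199),at(b,371,240.5,.199))
print('hubtop',at(a,259,200,.174),at(b,399,240,.174))
print('tip',at(a,237,185,.162),at(b,436,251,.162))
for u in[(355,303),(392,301),(403,337),(363,340)]:print('mat',at(a,*u,.004))
print('pink etc', at(a,360,240,0),'tt',at(a,286,165,.032),'stand',at(a,297,347,0),'boxcorner',at(a,317,237-22,.12))
E
```

```text
cuptop [ 0.493  -0.0441  0.199 ] [ 0.491  -0.0534  0.199 ]
hubtop [ 0.5857 -0.0363  0.174 ] [ 0.5814 -0.0509  0.174 ]
tip [ 0.6158 -0.1351  0.162 ] [ 0.6413 -0.1285  0.162 ]
mat [0.4521 0.271  0.004 ]
mat [0.3613 0.3091 0.004 ]
mat [0.3938 0.4152 0.004 ]
mat [0.4875 0.3778 0.004 ]
pink etc [0.3294 0.0771 0.    ] tt [ 0.4018 -0.3073  0.032 ] stand [0.6421 0.3207 0.    ] boxcorner [0.4484 0.0355 0.12  ]
```

View pics/c1.png

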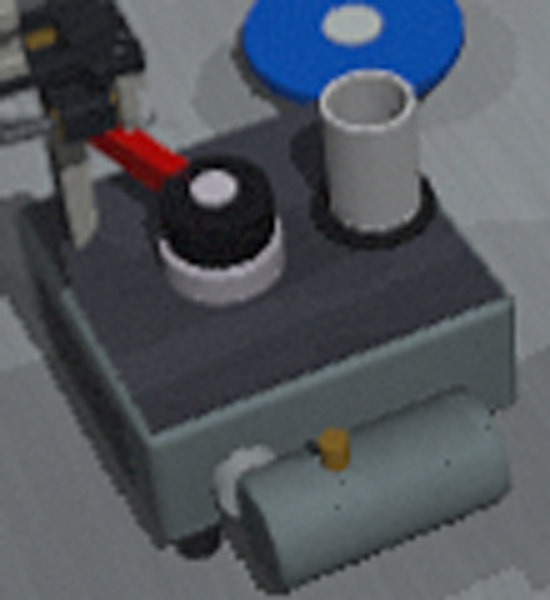

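View pics/c2.png

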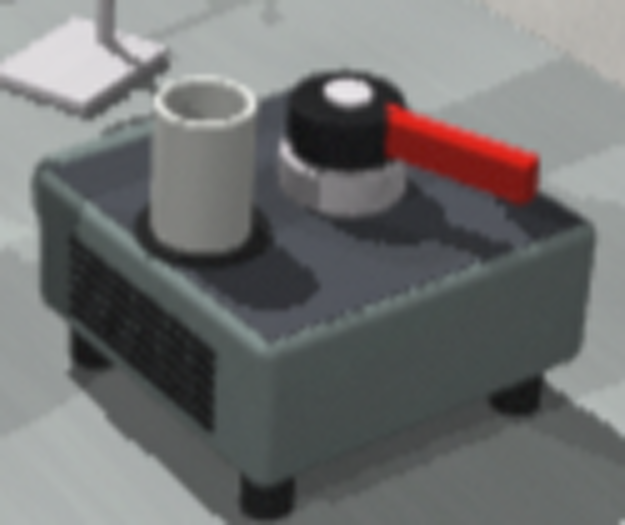

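```bash
python3 - <<'E'
from h import *
a=cam('scene');b=cam('side')
sc=lambda x,y:(x/5+215-.4,y/5+160-.4); sd=lambda x,y:(x/5+330-.4,y/5+220-.4)
def p(n,z,s=None,d=None):
    print(n,z,s and at(a,*sc(*s),z),d and at(b,*sd(*d),z))
p('cup',.199,(367,101),(205,101));p('cupfoot',.124,(376,212),(203,235))
p('hub',.175,(214,187),(349,93))
p('FL',.12,(510,297),(35,165));p('BL',.12,(150,435));p('FR',.12,None,(270,350));p('BR',.12,None,(595,232))
p('tiptop',.174,None,(527,157));p('tipbot',.15,None,(520,200))
p('armroot',.174,None,(392,110)) 
print(at(a,378,320,.004))
E
```

```text
cup 0.199 [ 0.4934 -0.0499  0.199 ] [ 0.4921 -0.0499  0.199 ]
cupfoot 0.124 [ 0.4963 -0.0422  0.124 ] [ 0.4892 -0.0568  0.124 ]
hub 0.175 [ 0.5856 -0.0484  0.175 ] [ 0.587  -0.0449  0.175 ]
FL 0.12 [0.456 0.049 0.12 ] [0.4537 0.0549 0.12  ]
BL 0.12 [0.6673 0.0563 0.12  ] None
FR 0.12 None [ 0.4628 -0.1548  0.12  ]
BR 0.12 None [ 0.6695 -0.1508  0.12  ]
tiptop 0.174 None [ 0.6246 -0.1426  0.174 ]
tipbot 0.15 None [ 0.6223 -0.1436  0.15  ]
armroot 0.174 None [ 0.5963 -0.0696  0.174 ]
[0.4245 0.3438 0.004 ]
```

The cup is at about (0.493, -0.050) and the dial axis at (0.586, -0.047). The arm points to about -69° in world, and the mat is at (0.424, 0.344). I'm moving above the cup, turning the jaws along y.

Emit:
step_arm:
  plan:
    - [[0, 0, -0.62], [-80, -18, 22], 93]
    - [[0, 0, -0.62], [-80, -18, 22], 93]
    - [[0, 0, -0.62], [-80, -18, 22], 93]
    - [[0, 0, -0.62], [-80, -18, 22], 93]
    - [[0, 0, -0.62], [-80, -18, 22], 93]

```text
time_s: 0.72
eef_pos: [0.6444, -0.0183, 0.2631]
eef_rot: [0.322, -0.321, 0.63, -0.63]
wrist_force: [0.4, 0.4, 1.0]
width: 0.0932
```

Emit:
step_arm:
  plan:
    - [[0, 0, -0.62], [-100, -22, 0], 93]
    - [[0, 0, -0.62], [-100, -22, 0], 93]
    - [[0, 0, -0.62], [-100, -22, 0], 93]
    - [[0, 0, -0.62], [-100, -22, 0], 93]
    - [[0, 0, -0.62], [-100, -22, 0], 93]

```text
time_s: 1.13
eef_pos: [0.5431, -0.0407, 0.2637]
eef_rot: [0.113, -0.112, 0.698, -0.698]
wrist_force: [-0.5, -0.0, 0.5]
width: 0.0931
```

Emit:
step_arm:
  plan:
    - [[0, 0, -0.32], [-50, -9, 0], 93]
    - [[0, 0, -0.32], [-50, -9, 0], 93]
    - [[0, 0, -0.32], [-50, -9, 0], 93]
    - [[0, 0, -0.32], [-50, -9, 0], 93]

```text
time_s: 1.47
eef_pos: [0.4925, -0.0497, 0.264]
eef_rot: [-0.001, 0.002, 0.707, -0.707]
wrist_force: [0.2, 0.7, -0.3]
width: 0.0935
```

```bash
python3 - <<'E'
from h import *
c=cam('wrist','w1.png');s=arm.read_state();print(s['eef_pos'],s['eef_rot'],s['qpos'])
for n,P in dict(cup=(.4928,-.0499,.199),axis=(.586,-.0468,.174),tip=(.6235,-.143,.162)).items(): print(n,proj(c,P))
E
```

```text
[ 0.49323503 -0.04950991  0.26402904] [ 9.31806979e-04  5.29350412e-04  7.07247204e-01 -7.06965518e-01] [-0.34845883  0.31249253  0.43683656  2.10824792 -0.19160541  0.75572443
 -1.36059164]
cup [321.6 259.3]
axis [316.2 114.5]
tip [455.5  60.9]
```

View pics/w1.png

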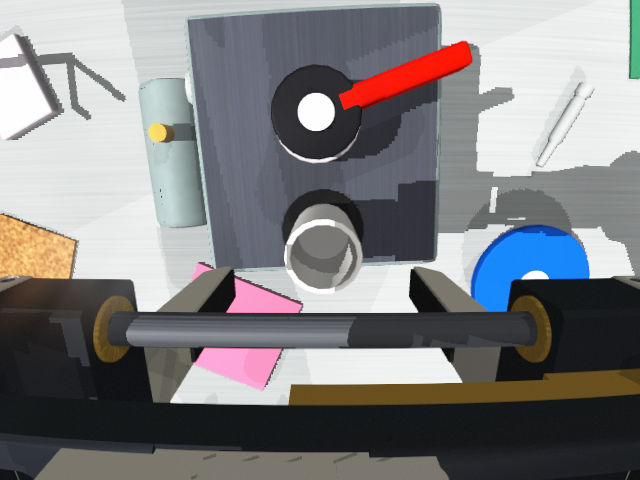

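The wrist view shows the cup rim at (323,256), the hub centre at (317,112) and the red tip at (466,53). These match the predictions within about 3 px.

```bash
python3 - <<'E'
from h import *
c=cam('wrist')
im=c['img'].astype(int);m=((im[:,:,0]>150)&(im[:,:,1]<60)&(im[:,:,2]<60)).astype(np.uint8)
(cx,cy),wh,an=cv2.minAreaRect(cv2.findNonZero(m));bx=cv2.boxPoints(((cx,cy),wh,an));print(bx)
print('cup',at(c,323.5,256,.199)); h=at(c,316.5,112,.175);print('hub',h)
for u in bx: print(at(c,*u,.174))
g=at(c,cx,cy,.174);print(g,np.degrees(np.arctan2(g[1]-h[1],g[0]-h[0])))
E
```

```text
[[337.29675   91.536064]
 [466.964     40.79672 ]
 [476.06726   64.060646]
 [346.40002  114.79999 ]]
cup [ 0.4958 -0.051   0.199 ]
hub [ 0.5882 -0.0463  0.175 ]
[ 0.6013 -0.06    0.174 ]
[ 0.6342 -0.1444  0.174 ]
[ 0.62   -0.1516  0.174 ]
[ 0.5865 -0.0662  0.174 ]
[ 0.6103 -0.1056  0.174 ] -69.56051714497208
```

Emit:
step_arm:
  plan:
    - [[0, 0, 0], [1, 0, -40], 93]
    - [[0, 0, 0], [1, 0, -75], 93]
    - [[0, 0, 0], [1, 0, -96], 93]
    - [[0, 0, 0], [1, 0, -96], 93]

```text
time_s: 1.9
eef_pos: [0.4932, -0.0491, 0.1645]
eef_rot: [0.001, -0.003, 0.707, -0.707]
wrist_force: [-1.6, -0.7, 0.1]
width: 0.0932
```

Emit:
step_arm:
  plan:
    - [[0, 0, 0], [1.5, -1, 4], 45]
    - [[0, 0, 0], [1.5, -1, 4], 45]
    - [[0, 0, 0], [1.5, -1, 4], 45]
    - [[0, 0, 0], [1.5, -1, 4], 45]
    - [[0, 0, 0], [1.5, -1, 4], 45]

```text
time_s: 2.32
eef_pos: [0.4953, -0.05, 0.1695]
eef_rot: [0.001, -0.003, 0.707, -0.707]
wrist_force: [-0.1, 0.6, -0.3]
width: 0.064
```

Emit:
step_arm:
  plan:
    - [[0, 0, 0], [0, 0, 0], 45]
    - [[0, 0, 0], [0, 0, 0], 45]
    - [[0, 0, 0], [0, 0, 0], 45]

```text
time_s: 2.57
eef_pos: [0.4956, -0.0499, 0.1702]
eef_rot: [0.002, -0.002, 0.707, -0.707]
wrist_force: [-0.8, -0.0, 7.5]
width: 0.0515
```

Emit:
step_arm:
  plan:
    - [[0, 0, 0], [0, 0, 0], 45]
    - [[0, 0, 0], [0, 0, 20], 45]
    - [[0, 0, 0], [0, 0, 45], 45]
    - [[0, 0, 0], [0, 0, 60], 45]
    - [[0, 0, 0], [0, 0, 60], 45]

```text
time_s: 2.98
eef_pos: [0.4967, -0.0502, 0.2326]
eef_rot: [0.003, -0.001, 0.707, -0.707]
wrist_force: [-0.0, 0.2, -2.0]
width: 0.0517
```

Emit:
step_arm:
  plan:
    - [[0, 0, 0], [-10, 30, 0], 45]
    - [[0, 0, 0], [-22, 70, 0], 45]
    - [[0, 0, 0], [-35, 110, 0], 45]
    - [[0, 0, 0], [-35, 145, 0], 45]
    - [[0, 0, 0], [-35, 180, 0], 45]

```text
time_s: 3.4
eef_pos: [0.4602, 0.1315, 0.2318]
eef_rot: [0.003, -0.001, 0.707, -0.707]
wrist_force: [0.5, -0.1, -1.1]
width: 0.0516
```

Emit:
step_arm:
  plan:
    - [[0, 0, 0], [-8, 35, 0], 45]
    - [[0, 0, 0], [-15, 75, 0], 45]
    - [[0, 0, 0], [-22, 110, 0], 45]
    - [[0, 0, 0], [-30, 145, 0], 45]
    - [[0, 0, 0], [-35, 180, 0], 45]

```text
time_s: 3.82
eef_pos: [0.4236, 0.3131, 0.2308]
eef_rot: [0.003, -0.002, 0.707, -0.707]
wrist_force: [-0.3, -0.3, -1.7]
width: 0.0514
```

Emit:
step_arm:
  plan:
    - [[0, 0, 0], [1, 31, -20], 45]
    - [[0, 0, 0], [1, 31, -60], 45]
    - [[0, 0, 0], [1, 31, -95], 45]
    - [[0, 0, 0], [1, 31, -130], 45]
    - [[0, 0, 0], [1, 31, -165], 45]

```text
time_s: 4.23
eef_pos: [0.4237, 0.344, 0.0632]
eef_rot: [-0.003, 0.003, -0.707, 0.707]
wrist_force: [0.6, 0.4, -2.1]
width: 0.0515
```

Emit:
step_arm:
  plan:
    - [[0, 0, 0], [0, 0, 0], 45]
    - [[0, 0, 0], [0, 0, -5], 45]
    - [[0, 0, 0], [0, 0, -10], 45]
    - [[0, 0, 0], [0, 0, -12], 45]

```text
time_s: 4.57
eef_pos: [0.4243, 0.3443, 0.0521]
eef_rot: [0.003, -0.002, 0.707, -0.707]
wrist_force: [-0.0, 0.1, -1.1]
width: 0.0517
```

Emit:
step_arm:
  plan:
    - [[0, 0, 0], [0, 0, -1], 45]
    - [[0, 0, 0], [0, 0, -2], 45]
    - [[0, 0, 0], [0, 0, -2], 45]

```text
time_s: 4.82
eef_pos: [0.4246, 0.3448, 0.0511]
eef_rot: [0.004, -0.002, 0.708, -0.706]
wrist_force: [0.1, -0.3, -1.7]
width: 0.0521
```

```bash
python3 - <<'E'
from h import *
c=cam('scene');cv2.imwrite('pics/m1.png',cv2.resize(c['img'][250:380,290:470,::-1],None,fx=4,fy=4))
print(arm.read_state()['wrist_force'],arm.read_state()['eef_pos'])
E
```

```text
[-0.67149276 -0.99375169 -2.24943457] [0.42456155 0.34475128 0.05104485]
```

View pics/m1.png

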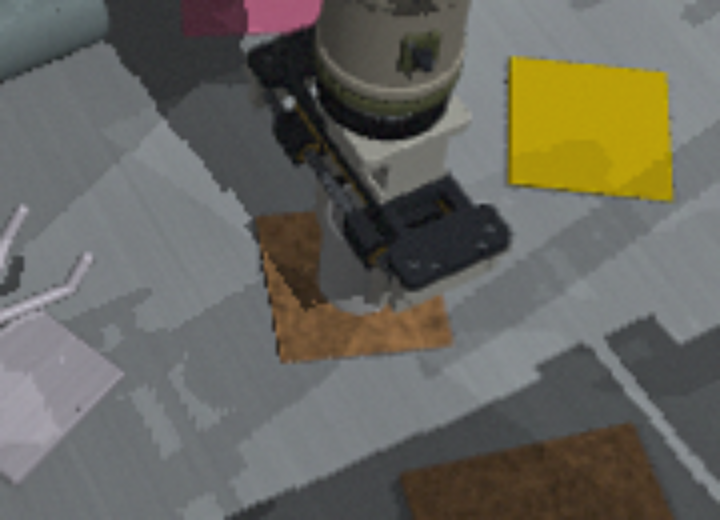

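The cup hangs over the middle of the small cork mat. I'm lowering until contact.

Emit:
step_arm:
  plan:
    - [[0, 0, 0], [0, 0, -2], 45]
    - [[0, 0, 0], [0, 0, -3], 45]
    - [[0, 0, 0], [0, 0, -3], 45]

```text
time_s: 5.12
eef_pos: [0.4249, 0.345, 0.0501]
eef_rot: [0.004, -0.001, 0.708, -0.706]
wrist_force: [-3.4, -2.0, 23.4]
width: 0.0516
```

Emit:
step_arm:
  plan:
    - [[0, 0, 0], [0, 0, 1], 90]
    - [[0, 0, 0], [0, 0, 1], 90]
    - [[0, 0, 0], [0, 0, 1], 90]
    - [[0, 0, 0], [0, 0, 1], 90]
    - [[0, 0, 0], [0, 0, 1], 90]

```text
time_s: 5.53
eef_pos: [0.4248, 0.345, 0.0509]
eef_rot: [0.004, -0.001, 0.708, -0.706]
wrist_force: [-0.2, -0.5, 0.3]
width: 0.0803
```

Emit:
step_arm:
  plan:
    - [[0, 0, 0], [0, 0, 0], 90]
    - [[0, 0, 0], [0, 0, 30], 90]
    - [[0, 0, 0], [0, 0, 70], 90]
    - [[0, 0, 0], [0, 0, 110], 90]
    - [[0, 0, 0], [0, 0, 150], 90]

```text
time_s: 5.95
eef_pos: [0.4245, 0.3444, 0.2021]
eef_rot: [0.003, -0.002, 0.708, -0.706]
wrist_force: [0.9, 0.7, -0.4]
width: 0.0903
```

Emit:
step_arm:
  plan:
    - [[0, 0, 0.12], [10, -20, 35], 60]
    - [[0, 0, 0.24], [20, -50, 43], 40]
    - [[0, 0, 0.37], [30, -80, 43], 40]
    - [[0, 0, 0.49], [42, -115, 43], 40]
    - [[0, 0, 0.62], [55, -145, 43], 40]

```text
time_s: 6.37
eef_pos: [0.4794, 0.1976, 0.2455]
eef_rot: [0.219, -0.218, 0.673, -0.672]
wrist_force: [0.3, -0.2, 0.1]
width: 0.0611
```

Emit:
step_arm:
  plan:
    - [[0, 0, 0.12], [12, -30, 0], 40]
    - [[0, 0, 0.24], [24, -60, 0], 40]
    - [[0, 0, 0.37], [36, -90, 0], 40]
    - [[0, 0, 0.49], [48, -120, 0], 40]
    - [[0, 0, 0.62], [60, -150, 0], 40]

```text
time_s: 6.78
eef_pos: [0.5396, 0.046, 0.2453]
eef_rot: [0.414, -0.413, 0.575, -0.572]
wrist_force: [0.1, 0.4, -0.6]
width: 0.0402
```

Emit:
step_arm:
  plan:
    - [[0, 0, 0.12], [12, -30, 0], 40]
    - [[0, 0, 0.24], [24, -60, 0], 40]
    - [[0, 0, 0.37], [36, -90, 0], 40]
    - [[0, 0, 0.49], [48, -120, 0], 40]
    - [[0, 0, 0.62], [60, -150, 0], 40]

```text
time_s: 7.2
eef_pos: [0.5998, -0.1057, 0.245]
eef_rot: [-0.569, 0.569, -0.421, 0.418]
wrist_force: [0.2, -0.4, 0.9]
width: 0.0399
```

Emit:
step_arm:
  plan:
    - [[0, 0, 0.06], [17, -20, 0], 40]
    - [[0, 0, 0.06], [17, -20, 0], 40]
    - [[0, 0, 0.06], [17, -20, 0], 40]

```text
time_s: 7.45
eef_pos: [0.6168, -0.1275, 0.2442]
eef_rot: [-0.58, 0.581, -0.405, 0.402]
wrist_force: [-0.8, -0.1, -0.5]
width: 0.0398
```

```bash
cat >> h.py <<'E'
def red(c,z=.174):
    im=c['img'].astype(int);m=((im[:,:,0]>110)&(im[:,:,1]<60)&(im[:,:,2]<60)).astype(np.uint8)
    n,l,st,_=cv2.connectedComponentsWithStats(m);i=1+np.argmax(st[1:,4])
    r=cv2.minAreaRect(cv2.findNonZero((l==i).astype(np.uint8)));return r,[at(c,*u,z) for u in cv2.boxPoints(r)]
E
python3 - <<'E'
from h import *
c=cam('wrist','w2.png');s=arm.read_state();print(s['eef_pos'],s['eef_rot'],s['qpos'])
print(red(c))
E
```

```text
[ 0.61634437 -0.12585169  0.2443042 ] [-0.58085064  0.58127359 -0.4047271   0.40116021] [ 0.15495243  0.4815409  -0.06267363  1.81933818  0.03616605  0.84654654
  0.43343907]
(((323.9999694824219, 220.49996948242188), (23.999996185302734, 132.99996948242188), 0.0), [array([ 0.6184, -0.1506,  0.174 ]), array([ 0.588 , -0.0674,  0.174 ]), array([ 0.6021, -0.0622,  0.174 ]), array([ 0.6338, -0.1449,  0.174 ])])
```

View pics/w2.png

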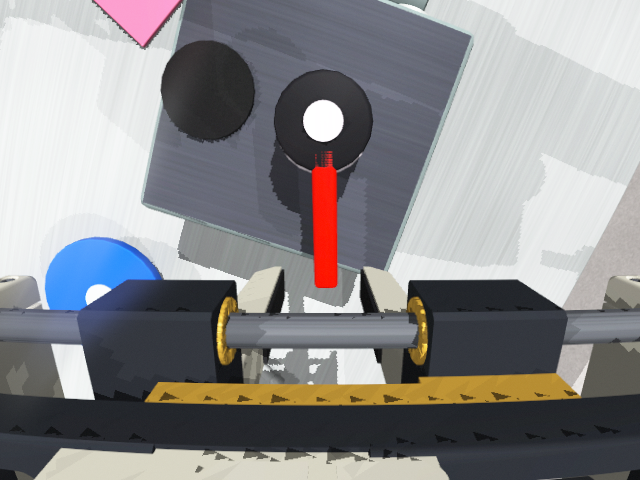

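Emit:
step_arm:
  plan:
    - [[0, 0, 0.01], [1, 0, -35], 40]
    - [[0, 0, 0.01], [1, 0, -65], 40]
    - [[0, 0, 0.01], [1, 0, -79], 40]
    - [[0, 0, 0.01], [1, 0, -79], 40]

```text
time_s: 7.83
eef_pos: [0.615, -0.1236, 0.162]
eef_rot: [-0.582, 0.584, -0.403, 0.396]
wrist_force: [-0.2, 0.0, -0.2]
width: 0.0401
```

```bash
python3 - <<'E'
from h import *
c=cam('wrist');s=arm.read_state();print(s['eef_pos'],s['wrist_force'])
A=np.array([.5873,-.0465])
P=lambda t:A+.085*np.array([np.cos(np.radians(t)),np.sin(np.radians(t))])
for t in [-69,-94,-119,-144,-160]:
    print(t,np.round(P(t)*1e3,1),[tuple(np.round((P(t-d)-P(t))*1e3).astype(int)) for d in (5,10,15,20,25)])
E
```

```text
[ 0.61607914 -0.12399642  0.16399148] [-0.50171873  0.11187598 -0.15999034]
-69 [ 617.8 -125.9] [(np.int64(-7), np.int64(-2)), (np.int64(-14), np.int64(-4)), (np.int64(-22), np.int64(-5)), (np.int64(-29), np.int64(-6)), (np.int64(-36), np.int64(-5))]
-94 [ 581.4 -131.3] [(np.int64(-7), np.int64(1)), (np.int64(-15), np.int64(2)), (np.int64(-22), np.int64(4)), (np.int64(-29), np.int64(7)), (np.int64(-35), np.int64(10))]
-119 [ 546.1 -120.8] [(np.int64(-6), np.int64(4)), (np.int64(-12), np.int64(8)), (np.int64(-18), np.int64(13)), (np.int64(-23), np.int64(19)), (np.int64(-28), np.int64(24))]
-144 [518.5 -96.5] [(np.int64(-4), np.int64(6)), (np.int64(-8), np.int64(13)), (np.int64(-11), np.int64(20)), (np.int64(-13), np.int64(27)), (np.int64(-15), np.int64(34))]
-160 [507.4 -75.6] [(np.int64(-2), np.int64(7)), (np.int64(-4), np.int64(14)), (np.int64(-5), np.int64(22)), (np.int64(-5), np.int64(29)), (np.int64(-5), np.int64(36))]
```

Emit:
step_arm:
  plan:
    - [[0, 0, -0.087], [-6, -4, 1], 40]
    - [[0, 0, -0.175], [-13, -6, 1], 40]
    - [[0, 0, -0.262], [-20, -7, 1], 40]
    - [[0, 0, -0.349], [-27, -8, 1], 40]
    - [[0, 0, -0.436], [-34, -7, 1], 40]

```text
time_s: 8.3
eef_pos: [0.5834, -0.1304, 0.167]
eef_rot: [0.483, -0.481, 0.519, -0.515]
wrist_force: [2.2, -0.8, -0.4]
width: 0.0403
```

Emit:
step_arm:
  plan:
    - [[0, 0, -0.087], [-7, 1, 0], 40]
    - [[0, 0, -0.175], [-15, 2, 0], 40]
    - [[0, 0, -0.262], [-22, 4, 0], 40]
    - [[0, 0, -0.349], [-29, 7, 0], 40]
    - [[0, 0, -0.436], [-35, 10, 0], 40]

```text
time_s: 8.72
eef_pos: [0.5492, -0.1198, 0.1691]
eef_rot: [0.36, -0.355, 0.611, -0.609]
wrist_force: [0.8, -0.7, 0.2]
width: 0.0399
```

```bash
cat >> h.py <<'E'
A=np.array([.5873,-.0465])
P=lambda t,r=.085:A+r*np.array([np.cos(np.radians(t)),np.sin(np.radians(t))])
def rep(targets):
    s=arm.read_state();p=s['eef_pos'];w,x,y,z=s['eef_rot'];
    phi=np.degrees(2*np.arctan2(abs(w),np.sign(w*-x)*abs(y)*np.sign(-x*y)))-90
    from scipy.spatial.transform import Rotation as R
    Z=R.from_quat([x,y,z,w]).as_matrix()[:,2];phi=np.degrees(np.arctan2(Z[1],Z[0]))
    d=p[:2]-A;th=np.degrees(np.arctan2(d[1],d[0]));th=th-360 if th>90 else th
    e=np.radians(th);f=s['wrist_force'];
    print('t',round(s['time_s'],2),'pos',np.round(p*1e3,1),'th',round(th,1),'r',round(1e3*np.hypot(*d),1),'phi',round(phi,1),'ft(ccw+)',round(-f[0]*np.sin(e)+f[1]*np.cos(e),1),'fr',round(f[0]*np.cos(e)+f[1]*np.sin(e),1))
    for t in targets: print(t,'turn',round(np.radians((t+90-phi+90)%180-90),3),'shift',np.round((P(t)-p[:2])*1e3,1),'dz',round((.164-p[2])*1e3,1))
def armang(name):
    c=cam(name);r,b=red(c);
    (cx,cy),wh,an=r; g=at(c,cx,cy,.170);d=g[:2]-A
    print(name,'arm',np.round(np.degrees(np.arctan2(d[1],d[0])),1),np.round(np.hypot(*d),3),wh)
E
python3 - <<'E'
from h import *
rep([-124,-129,-134,-139,-144])
armang('wrist')
E
```

```text
t 8.72 pos [ 549.2 -119.8  169.1] th -117.5 r 82.6 phi -29.2 ft(ccw+) 1.1 fr 0.2
-124 turn -0.083 shift [-9.4  2.8] dz -5.1
-129 turn -0.171 shift [-15.4   7.3] dz -5.1
-134 turn -0.258 shift [-21.   12.2] dz -5.1
-139 turn -0.345 shift [-26.1  17.5] dz -5.1
-144 turn -0.432 shift [-30.7  23.3] dz -5.1
wrist arm -109.8 0.052 (160.49636840820312, 37.78621292114258)
```

Emit:
step_arm:
  plan:
    - [[0, 0, -0.083], [-9, 3, -4], 40]
    - [[0, 0, -0.171], [-15, 7, -5], 40]
    - [[0, 0, -0.258], [-21, 12, -5], 40]
    - [[0, 0, -0.345], [-26, 17, -5], 40]
    - [[0, 0, -0.432], [-31, 23, -5], 40]

```text
time_s: 9.18
eef_pos: [0.5174, -0.095, 0.1652]
eef_rot: [0.22, -0.213, 0.674, -0.672]
wrist_force: [1.0, -0.4, -0.2]
width: 0.0402
```

Emit:
step_arm:
  plan:
    - [[0, 0, -0.087], [-4, 6, 0], 40]
    - [[0, 0, -0.175], [-8, 13, 0], 40]
    - [[0, 0, -0.26], [-10, 19, 0], 40]

```text
time_s: 9.43
eef_pos: [0.5079, -0.075, 0.1666]
eef_rot: [0.131, -0.122, 0.697, -0.695]
wrist_force: [-0.2, 0.3, -0.3]
width: 0.0397
```

```bash
python3 - <<'E'
from h import *
rep([-160,-164,-168,-172,-174,-176,-178])
armang('wrist')
E
```

```text
t 9.43 pos [507.9 -75.  166.6] th -160.3 r 84.4 phi -69.4 ft(ccw+) -0.3 fr 0.1
-160 turn -0.011 shift [-0.4 -0.6] dz -2.6
-164 turn -0.081 shift [-2.3  5.1] dz -2.6
-168 turn -0.151 shift [-3.7 10.8] dz -2.6
-172 turn -0.22 shift [-4.7 16.7] dz -2.6
-174 turn -0.255 shift [-5.1 19.6] dz -2.6
-176 turn -0.29 shift [-5.4 22.6] dz -2.6
-178 turn -0.325 shift [-5.5 25.5] dz -2.6
wrist arm -152.3 0.052 (162.04029846191406, 37.825958251953125)
```

Emit:
step_arm:
  plan:
    - [[0, 0, -0.081], [-2, 5, -2], 40]
    - [[0, 0, -0.151], [-4, 11, -2], 40]
    - [[0, 0, -0.22], [-5, 17, -2], 40]

```text
time_s: 9.73
eef_pos: [0.5039, -0.0563, 0.1655]
eef_rot: [0.054, -0.043, 0.706, -0.705]
wrist_force: [1.3, -1.6, -0.3]
width: 0.0399
```

```bash
python3 - <<'E'
from h import *
rep([-174,-175,-176,-177,-178,-179,-180])
armang('wrist')
E
```

```text
t 9.73 pos [503.9 -56.3 165.5] th -173.3 r 84.0 phi -82.2 ft(ccw+) 1.7 fr -1.1
-174 turn -0.032 shift [-1.1  0.9] dz -1.5
-175 turn -0.049 shift [-1.3  2.4] dz -1.5
-176 turn -0.067 shift [-1.4  3.8] dz -1.5
-177 turn -0.084 shift [-1.5  5.3] dz -1.5
-178 turn -0.102 shift [-1.5  6.8] dz -1.5
-179 turn -0.119 shift [-1.6  8.3] dz -1.5
-180 turn -0.136 shift [-1.6  9.8] dz -1.5
wrist arm -165.5 0.051 (160.6687469482422, 38.11227035522461)
```

Emit:
step_arm:
  plan:
    - [[0, 0, -0.049], [-1, 2, -1], 40]
    - [[0, 0, -0.067], [-1, 4, -1], 40]

```text
time_s: 9.95
eef_pos: [0.5031, -0.0502, 0.165]
eef_rot: [0.03, -0.019, 0.708, -0.705]
wrist_force: [0.0, -0.5, 0.2]
width: 0.0401
```

Emit:
step_arm:
  plan:
    - [[0, 0, -0.017], [0, 1.5, 0], 40]
    - [[0, 0, -0.035], [0, 3, 0], 40]

```text
time_s: 10.12
eef_pos: [0.5034, -0.0469, 0.1654]
eef_rot: [0.018, -0.007, 0.708, -0.705]
wrist_force: [0.7, 0.4, -0.9]
width: 0.0402
```

```bash
python3 - <<'E'
from h import *
rep([-178,-179,-180,-181,-182,-183,-184])
armang('wrist')
E
```

```text
t 10.12 pos [503.4 -46.9 165.4] th -179.7 r 83.9 phi -88.0 ft(ccw+) -0.4 fr -0.7
-178 turn -0.001 shift [-1.  -2.6] dz -1.4
-179 turn -0.018 shift [-1.1 -1.1] dz -1.4
-180 turn -0.036 shift [-1.1  0.4] dz -1.4
-181 turn -0.053 shift [-1.1  1.9] dz -1.4
-182 turn -0.07 shift [-1.   3.3] dz -1.4
-183 turn -0.088 shift [-1.   4.8] dz -1.4
-184 turn -0.105 shift [-0.9  6.3] dz -1.4
wrist arm -177.2 0.051 (157.0, 37.0)
```

Emit:
step_arm:
  plan:
    - [[0, 0, 0], [0, 0, 0], 40]
    - [[0, 0, 0], [0, 0, 0], 40]

```text
time_s: 10.33
eef_pos: [0.5033, -0.0467, 0.1653]
eef_rot: [0.018, -0.007, 0.709, -0.705]
wrist_force: [0.1, -0.6, -0.2]
width: 0.0401
```

```bash
python3 - <<'E'
from h import *
rep([])
armang('wrist');armang('side')
c=cam('wrist','w3.png');print(proj(c,[*A,.174]),proj(c,[*P(-169,.11),.174]),red(c)[0])
E
```

```text
t 10.33 pos [503.3 -46.7 165.3] th -179.9 r 84.0 phi -88.0 ft(ccw+) 0.6 fr -0.1
wrist arm -177.6 0.051 (157.0, 38.0)
side arm -176.4 0.103 (6.363960266113281, 13.435027122497559)
[327.2 108. ] [364.  358.5] ((327.4999694824219, 244.99996948242188), (133.99996948242188, 36.99999237060547), 90.0)
```

View pics/w3.png

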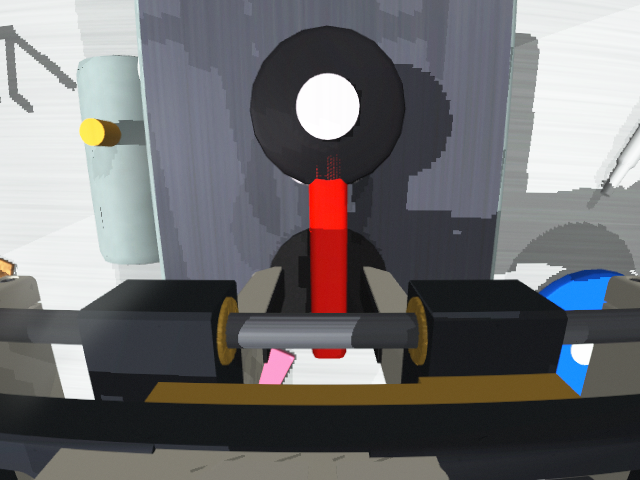

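The view shows the arm centred between the fingers at about -178° and not touching. I'll keep feeling clockwise in small steps.

Emit:
step_arm:
  plan:
    - [[0, 0, -0.035], [-1, 3, -1], 40]
    - [[0, 0, -0.07], [-1, 6, -1], 40]
    - [[0, 0, -0.105], [-1, 8, -1], 40]
    - [[0, 0, -0.105], [-1, 8, -1], 40]

```text
time_s: 10.82
eef_pos: [0.5022, -0.0387, 0.1641]
eef_rot: [-0.02, 0.031, 0.708, -0.705]
wrist_force: [0.2, -0.0, 0.3]
width: 0.0401
```

```bash
python3 - <<'E'
from h import *
rep([-185,-186,-187,-188,-189,-190,-191])
armang('wrist')
E
```

```text
t 10.82 pos [502.2 -38.7 164.1] th -185.2 r 85.5 phi -94.1 ft(ccw+) -0.0 fr -0.2
-185 turn -0.015 shift [ 0.4 -0.4] dz -0.1
-186 turn -0.033 shift [0.6 1.1] dz -0.1
-187 turn -0.05 shift [0.8 2.5] dz -0.1
-188 turn -0.068 shift [0.9 4. ] dz -0.1
-189 turn -0.085 shift [1.2 5.5] dz -0.1
-190 turn -0.102 shift [1.4 6.9] dz -0.1
-191 turn -0.12 shift [1.7 8.4] dz -0.1
wrist arm -178.0 0.051 (164.12704467773438, 38.526790618896484)
```

Emit:
step_arm:
  plan:
    - [[0, 0, -0.017], [0.5, 1, 0], 40]
    - [[0, 0, -0.033], [0.5, 1.5, 0], 40]

```text
time_s: 11.03
eef_pos: [0.5028, -0.0378, 0.1642]
eef_rot: [-0.031, 0.043, 0.707, -0.705]
wrist_force: [0.4, -2.3, 0.2]
width: 0.04
```

Emit:
step_arm:
  plan:
    - [[0, 0, -0.017], [0, 1.5, 0], 40]
    - [[0, 0, -0.017], [0, 1.5, 0], 40]

```text
time_s: 11.2
eef_pos: [0.503, -0.0367, 0.1642]
eef_rot: [-0.037, 0.049, 0.706, -0.705]
wrist_force: [-0.5, -2.9, 0.1]
width: 0.0404
```

```bash
python3 - <<'E'
from h import *
rep([-188,-189,-190,-191])
armang('wrist')
E
```

```text
t 11.2 pos [503.  -36.7 164.2] th -186.6 r 84.9 phi -97.0 ft(ccw+) 3.0 fr 0.1
-188 turn -0.017 shift [0.1 2. ] dz -0.2
-189 turn -0.034 shift [0.4 3.5] dz -0.2
-190 turn -0.052 shift [0.6 5. ] dz -0.2
-191 turn -0.069 shift [0.9 6.4] dz -0.2
wrist arm -179.3 0.051 (163.9416046142578, 38.800132751464844)
```

Emit:
step_arm:
  plan:
    - [[0, 0, -0.01], [0, 1.5, 0], 40]
    - [[0, 0, -0.01], [0, 1.5, 0], 40]

```text
time_s: 11.42
eef_pos: [0.503, -0.0352, 0.1642]
eef_rot: [-0.041, 0.053, 0.706, -0.705]
wrist_force: [0.4, -2.7, -0.1]
width: 0.0403
```

Emit:
step_arm:
  plan:
    - [[0, 0, -0.01], [0, 1.5, 0], 40]
    - [[0, 0, -0.01], [0, 1.5, 0], 40]

```text
time_s: 11.58
eef_pos: [0.503, -0.0333, 0.1642]
eef_rot: [-0.044, 0.056, 0.706, -0.705]
wrist_force: [0.6, -2.2, -0.6]
width: 0.0401
```

```bash
python3 - <<'E'
from h import *
rep([-188,-189,-190,-191])
armang('wrist')
E
```

```text
t 11.58 pos [503.  -33.3 164.2] th -188.9 r 85.3 phi -98.2 ft(ccw+) 2.1 fr -1.0
-188 turn 0.003 shift [ 0.1 -1.4] dz -0.2
-189 turn -0.014 shift [0.3 0.1] dz -0.2
-190 turn -0.032 shift [0.6 1.6] dz -0.2
-191 turn -0.049 shift [0.8 3. ] dz -0.2
wrist arm 178.4 0.051 (163.88262939453125, 38.607444763183594)
```

Emit:
step_arm:
  plan:
    - [[0, 0, -0.017], [0.3, 1.5, 0], 40]
    - [[0, 0, -0.035], [0.6, 3, 0], 40]

```text
time_s: 11.8
eef_pos: [0.5035, -0.0301, 0.1642]
eef_rot: [-0.057, 0.069, 0.705, -0.704]
wrist_force: [-0.6, -1.6, -0.4]
width: 0.0401
```

Emit:
step_arm:
  plan:
    - [[0, 0, -0.017], [0.3, 1.5, 0], 40]
    - [[0, 0, -0.035], [0.7, 3, 0], 40]

```text
time_s: 11.97
eef_pos: [0.5042, -0.0267, 0.1642]
eef_rot: [-0.07, 0.082, 0.704, -0.702]
wrist_force: [-0.5, -2.0, 0.3]
width: 0.0398
```

```bash
python3 - <<'E'
from h import *
rep([-193,-194,-195,-196,-197,-198])
armang('wrist')
E
```

```text
t 11.97 pos [504.2 -26.7 164.2] th -193.4 r 85.5 phi -102.4 ft(ccw+) 2.0 fr 0.1
-193 turn -0.011 shift [ 0.3 -0.7] dz -0.2
-194 turn -0.029 shift [0.7 0.7] dz -0.2
-195 turn -0.046 shift [1.  2.2] dz -0.2
-196 turn -0.064 shift [1.4 3.6] dz -0.2
-197 turn -0.081 shift [1.8 5. ] dz -0.2
-198 turn -0.099 shift [2.3 6.4] dz -0.2
wrist arm 174.5 0.052 (164.4700469970703, 38.69883346557617)
```

Emit:
step_arm:
  plan:
    - [[0, 0, -0.02], [0.5, 1.5, 0], 40]
    - [[0, 0, -0.04], [1, 3, 0], 40]

```text
time_s: 12.18
eef_pos: [0.5051, -0.0228, 0.164]
eef_rot: [-0.085, 0.097, 0.702, -0.701]
wrist_force: [-0.5, -1.0, 0.3]
width: 0.0398
```

Emit:
step_arm:
  plan:
    - [[0, 0, -0.017], [0.5, 1.5, 0], 40]
    - [[0, 0, -0.017], [0.5, 1.5, 0], 40]

```text
time_s: 12.35
eef_pos: [0.5057, -0.0206, 0.164]
eef_rot: [-0.092, 0.103, 0.701, -0.7]
wrist_force: [0.3, -1.0, -0.6]
width: 0.0401
```

```bash
python3 - <<'E'
from h import *
rep([-196,-197,-198,-199,-200])
armang('wrist')
E
```

```text
t 12.35 pos [505.7 -20.6 164. ] th -197.6 r 85.6 phi -105.8 ft(ccw+) 0.9 fr -0.6
-196 turn -0.003 shift [-0.1 -2.5] dz 0.0
-197 turn -0.021 shift [ 0.3 -1.1] dz 0.0
-198 turn -0.038 shift [0.7 0.4] dz 0.0
-199 turn -0.056 shift [1.2 1.8] dz 0.0
-200 turn -0.073 shift [1.7 3.2] dz 0.0
wrist arm 169.8 0.051 (163.688720703125, 37.354923248291016)
```

Emit:
step_arm:
  plan:
    - [[0, 0, -0.02], [0.5, 1.5, 0], 40]
    - [[0, 0, -0.02], [0.5, 1.5, 0], 40]

```text
time_s: 12.57
eef_pos: [0.5062, -0.0189, 0.1639]
eef_rot: [-0.099, 0.11, 0.7, -0.699]
wrist_force: [-0.1, 0.6, -0.3]
width: 0.0401
```

Emit:
step_arm:
  plan:
    - [[0, 0, -0.017], [0.5, 1.5, 0], 40]
    - [[0, 0, -0.017], [0.5, 1.5, 0], 40]

```text
time_s: 12.73
eef_pos: [0.5068, -0.017, 0.1639]
eef_rot: [-0.105, 0.116, 0.699, -0.698]
wrist_force: [0.3, -0.5, 0.3]
width: 0.0396
```

```bash
python3 - <<'E'
from h import *
rep([-200,-201,-202,-203,-204])
armang('wrist')
E
```

```text
t 12.73 pos [506.8 -17.  163.9] th -200.1 r 85.7 phi -108.0 ft(ccw+) 0.4 fr -0.4
-200 turn -0.035 shift [ 0.6 -0.4] dz 0.1
-201 turn -0.052 shift [1.1 1. ] dz 0.1
-202 turn -0.07 shift [1.7 2.3] dz 0.1
-203 turn -0.087 shift [2.2 3.7] dz 0.1
-204 turn -0.105 shift [2.8 5.1] dz 0.1
wrist arm 162.9 0.051 (37.0, 161.0)
```

The arm snapped to about -197°. The next contact should show whether this notch is the stop.

Emit:
step_arm:
  plan:
    - [[0, 0, -0.04], [1, 2, 0], 40]
    - [[0, 0, -0.087], [2, 4, 0], 40]
    - [[0, 0, -0.105], [3, 5, 0], 40]
    - [[0, 0, -0.105], [3, 5, 0], 40]

```text
time_s: 13.12
eef_pos: [0.51, -0.012, 0.1638]
eef_rot: [-0.141, 0.152, 0.692, -0.691]
wrist_force: [-0.4, -0.2, 0.0]
width: 0.0398
```

Emit:
step_arm:
  plan:
    - [[0, 0, -0.017], [0.5, 1.2, 0], 40]
    - [[0, 0, -0.017], [0.5, 1.2, 0], 40]

```text
time_s: 13.28
eef_pos: [0.5105, -0.0106, 0.1638]
eef_rot: [-0.147, 0.158, 0.691, -0.69]
wrist_force: [-0.9, 0.4, -0.9]
width: 0.0401
```

```bash
python3 - <<'E'
from h import *
rep([-205,-206,-207,-208])
armang('wrist')
E
```

```text
t 13.28 pos [510.5 -10.6 163.8] th -205.1 r 84.8 phi -114.9 ft(ccw+) -0.0 fr 1.0
-205 turn -0.001 shift [-0.3  0. ] dz 0.2
-206 turn -0.019 shift [0.4 1.4] dz 0.2
-207 turn -0.036 shift [1.  2.7] dz 0.2
-208 turn -0.054 shift [1.7 4. ] dz 0.2
wrist arm 162.1 0.056 (138.57257080078125, 37.430992126464844)
```

Emit:
step_arm:
  plan:
    - [[0, 0, -0.017], [0.6, 1.3, 0], 40]
    - [[0, 0, -0.017], [0.6, 1.3, 0], 40]

```text
time_s: 13.5
eef_pos: [0.5109, -0.0104, 0.1638]
eef_rot: [0.153, -0.164, -0.689, 0.689]
wrist_force: [-0.7, -3.6, -0.0]
width: 0.0399
```

Emit:
step_arm:
  plan:
    - [[0, 0, -0.017], [0.6, 1.3, 0], 40]
    - [[0, 0, -0.017], [0.6, 1.3, 0], 40]

```text
time_s: 13.67
eef_pos: [0.5112, -0.0105, 0.1638]
eef_rot: [0.16, -0.172, -0.686, 0.688]
wrist_force: [-2.0, -6.0, 0.7]
width: 0.0403
```

```bash
python3 - <<'E'
from h import *
rep([-208,-209,-210])
armang('wrist')
E
```

```text
t 13.67 pos [511.2 -10.5 163.8] th -205.3 r 84.1 phi -117.1 ft(ccw+) 6.2 fr -0.7
-208 turn -0.015 shift [1. 4.] dz 0.2
-209 turn -0.033 shift [1.7 5.3] dz 0.2
-210 turn -0.05 shift [2.4 6.5] dz 0.2
wrist arm 162.5 0.051 (163.0837860107422, 37.48297119140625)
```

Emit:
step_arm:
  plan:
    - [[0, 0, 0], [0.9, 1.8, 0], 40]
    - [[0, 0, 0], [1.1, 2.3, 0], 40]
    - [[0, 0, 0], [1.1, 2.3, 0], 40]

```text
time_s: 13.97
eef_pos: [0.5114, -0.0104, 0.1637]
eef_rot: [0.161, -0.172, -0.685, 0.689]
wrist_force: [-3.1, -9.9, 0.2]
width: 0.0401
```

```bash
python3 - <<'E'
from h import *
rep([-208,-209,-210])
armang('wrist')
E
```

```text
t 13.97 pos [511.4 -10.4 163.7] th -205.4 r 84.1 phi -117.2 ft(ccw+) 10.2 fr -1.5
-208 turn -0.013 shift [0.9 3.8] dz 0.3
-209 turn -0.031 shift [1.6 5.1] dz 0.3
-210 turn -0.048 shift [2.3 6.4] dz 0.3
wrist arm 162.4 0.051 (163.08380126953125, 37.31856918334961)
```

The stop is confirmed: 10 N with no motion, arm at -197.6°. The target is therefore about -117.6°. I'm going back click by click.

```bash
python3 - <<'E'
from h import *
rep([-203,-198,-194,-191,-188])
for a in(-188,-178,-158,-138): print(a,[tuple(np.round((P(a+d)-P(a))*1e3,1)) for d in (3,6,9,12,15)],[tuple(np.round((P(a+d)-P(a))*1e3,1)) for d in (4,8,12,16,20)])
E
```

```text
t 14.02 pos [511.4 -10.3 163.7] th -205.5 r 84.1 phi -117.2 ft(ccw+) 9.0 fr -0.7
-203 turn 0.074 shift [-2.3 -2.9] dz 0.3
-198 turn 0.161 shift [-4.9 -9.9] dz 0.3
-194 turn 0.231 shift [ -6.5 -15.6] dz 0.3
-191 turn 0.283 shift [ -7.5 -19.9] dz 0.3
-188 turn 0.336 shift [ -8.2 -24.3] dz 0.3
-188 [(np.float64(-0.5), np.float64(-4.4)), (np.float64(-0.8), np.float64(-8.9)), (np.float64(-0.8), np.float64(-13.3)), (np.float64(-0.6), np.float64(-17.8)), (np.float64(-0.2), np.float64(-22.2))] [(np.float64(-0.6), np.float64(-5.9)), (np.float64(-0.8), np.float64(-11.8)), (np.float64(-0.6), np.float64(-17.8)), (np.float64(0.0), np.float64(-23.7)), (np.float64(1.0), np.float64(-29.5))]
-178 [(np.float64(0.3), np.float64(-4.4)), (np.float64(0.8), np.float64(-8.9)), (np.float64(1.5), np.float64(-13.3)), (np.float64(2.5), np.float64(-17.6)), (np.float64(3.7), np.float64(-21.9))] [(np.float64(0.4), np.float64(-5.9)), (np.float64(1.2), np.float64(-11.8)), (np.float64(2.5), np.float64(-17.6)), (np.float64(4.1), np.float64(-23.3)), (np.float64(6.1), np.float64(-28.9))]
-158 [(np.float64(1.8), np.float64(-4.1)), (np.float64(3.8), np.float64(-8.1)), (np.float64(6.0), np.float64(-11.9)), (np.float64(8.3), np.float64(-15.7)), (np.float64(10.9), np.float64(-19.3))] [(np.float64(2.4), np.float64(-5.4)), (np.float64(5.2), np.float64(-10.7)), (np.float64(8.3), np.float64(-15.7)), (np.float64(11.8), np.float64(-20.5)), (np.float64(15.6), np.float64(-25.0))]
-138 [(np.float64(3.1), np.float64(-3.2)), (np.float64(6.3), np.float64(-6.3)), (np.float64(9.7), np.float64(-9.2)), (np.float64(13.2), np.float64(-11.9)), (np.float64(16.9), np.float64(-14.4))] [(np.float64(4.1), np.float64(-4.3)), (np.float64(8.5), np.float64(-8.2)), (np.float64(13.2), np.float64(-11.9)), (np.float64(18.1), np.float64(-15.2)), (np.float64(23.3), np.float64(-18.2))]
```

Emit:
step_arm:
  plan:
    - [[0, 0, 0.074], [-2.3, -2.9, 0], 40]
    - [[0, 0, 0.161], [-4.9, -9.9, 0], 40]
    - [[0, 0, 0.231], [-6.5, -15.6, 0], 40]
    - [[0, 0, 0.283], [-7.5, -19.9, 0], 40]
    - [[0, 0, 0.336], [-8.2, -24.3, 0], 40]

```text
time_s: 14.43
eef_pos: [0.5032, -0.0342, 0.1638]
eef_rot: [0.043, -0.054, -0.705, 0.706]
wrist_force: [0.8, 2.4, 0.4]
width: 0.0403
```

Emit:
step_arm:
  plan:
    - [[0, 0, 0.052], [-0.5, -4.4, 0], 40]
    - [[0, 0, 0.105], [-0.8, -8.9, 0], 40]
    - [[0, 0, 0.157], [-0.8, -13.3, 0], 40]
    - [[0, 0, 0.175], [-0.8, -14.8, 0], 40]

```text
time_s: 14.77
eef_pos: [0.5024, -0.0493, 0.1639]
eef_rot: [0.02, -0.008, 0.707, -0.707]
wrist_force: [0.9, -0.7, 0.0]
width: 0.0399
```

Emit:
step_arm:
  plan:
    - [[0, 0, 0], [0, 0, 0], 40]
    - [[0, 0, 0], [0, 0, 0], 40]

```text
time_s: 14.93
eef_pos: [0.5025, -0.0493, 0.1639]
eef_rot: [0.019, -0.007, 0.707, -0.707]
wrist_force: [-0.8, 0.3, -0.3]
width: 0.04
```

```bash
python3 - <<'E'
from h import *
armang('wrist');rep([-177.6,-173.6,-169.6,-165.6,-161.6,-157.6])
E
```

```text
wrist arm 175.0 0.051 (38.437286376953125, 163.26295471191406)
t 14.98 pos [502.5 -49.1 163.9] th -178.2 r 84.9 phi -87.9 ft(ccw+) -0.7 fr 0.8
-177.6 turn 0.005 shift [-0.1 -0.9] dz 0.1
-173.6 turn 0.074 shift [ 0.4 -6.9] dz 0.1
-169.6 turn 0.144 shift [  1.2 -12.7] dz 0.1
-165.6 turn 0.214 shift [  2.5 -18.5] dz 0.1
-161.6 turn 0.284 shift [  4.2 -24.2] dz 0.1
-157.6 turn 0.354 shift [  6.2 -29.8] dz 0.1
```

Emit:
step_arm:
  plan:
    - [[0, 0, 0.035], [0, -3, 0], 40]
    - [[0, 0, 0.052], [0.2, -4.5, 0], 40]
    - [[0, 0, 0.052], [0.2, -4.5, 0], 40]
    - [[0, 0, 0.052], [0.2, -4.5, 0], 40]

```text
time_s: 15.32
eef_pos: [0.5027, -0.0535, 0.1639]
eef_rot: [0.037, -0.025, 0.707, -0.706]
wrist_force: [-0.5, 0.1, -0.8]
width: 0.0402
```

```bash
python3 - <<'E'
from h import *
armang('wrist');rep([-173.6,-171.6,-169.6,-165.6,-161.6,-157.6])
E
```

```text
wrist arm -177.7 0.051 (38.460289001464844, 160.97015380859375)
t 15.37 pos [502.7 -53.5 163.8] th -175.3 r 84.9 phi -84.9 ft(ccw+) -0.9 fr 0.0
-173.6 turn 0.023 shift [ 0.2 -2.5] dz 0.2
-171.6 turn 0.058 shift [ 0.5 -5.5] dz 0.2
-169.6 turn 0.093 shift [ 1.  -8.4] dz 0.2
-165.6 turn 0.163 shift [  2.3 -14.2] dz 0.2
-161.6 turn 0.233 shift [  4.  -19.9] dz 0.2
-157.6 turn 0.303 shift [  6.  -25.4] dz 0.2
```

Click 1: the arm is now at -177.7°. Next click.

Emit:
step_arm:
  plan:
    - [[0, 0, 0.058], [0.5, -5.5, 0], 40]
    - [[0, 0, 0.128], [1.7, -11.3, 0], 40]
    - [[0, 0, 0.198], [3.1, -17, 0], 40]
    - [[0, 0, 0.25], [4.5, -21.3, 0], 40]
    - [[0, 0, 0.303], [6, -25.4, 0], 40]

```text
time_s: 15.78
eef_pos: [0.5086, -0.0787, 0.1638]
eef_rot: [0.144, -0.133, 0.695, -0.692]
wrist_force: [-0.2, 0.4, -0.2]
width: 0.04
```

Emit:
step_arm:
  plan:
    - [[0, 0, 0.017], [0.7, -1.5, 0], 40]
    - [[0, 0, 0.035], [1.3, -2.7, 0], 40]
    - [[0, 0, 0.044], [1.6, -3.4, 0], 40]
    - [[0, 0, 0.044], [1.6, -3.4, 0], 40]
    - [[0, 0, 0.044], [1.6, -3.4, 0], 40]

```text
time_s: 16.2
eef_pos: [0.5102, -0.0819, 0.1637]
eef_rot: [0.159, -0.148, 0.692, -0.689]
wrist_force: [0.8, 0.4, -1.0]
width: 0.0399
```

```bash
python3 - <<'E'
from h import *
armang('wrist');rep([-150,-146,-143,-140,-137.6,-136,-135])
E
```

```text
wrist arm -157.7 0.051 (38.50569534301758, 161.4242401123047)
t 16.25 pos [510.2 -81.8 163.7] th -155.4 r 84.8 phi -65.0 ft(ccw+) -0.1 fr -0.1
-150 turn 0.087 shift [ 3.5 -7.2] dz 0.3
-146 turn 0.156 shift [  6.7 -12.2] dz 0.3
-143 turn 0.209 shift [  9.3 -15.9] dz 0.3
-140 turn 0.261 shift [ 12.  -19.3] dz 0.3
-137.6 turn 0.303 shift [ 14.4 -22. ] dz 0.3
-136 turn 0.331 shift [ 16.  -23.7] dz 0.3
-135 turn 0.348 shift [ 17.  -24.8] dz 0.3
```

Click 2: the arm is at -157.7°.

Emit:
step_arm:
  plan:
    - [[0, 0, 0.087], [3.5, -7.2, 0], 40]
    - [[0, 0, 0.156], [6.7, -12.2, 0], 40]
    - [[0, 0, 0.209], [9.3, -15.9, 0], 40]
    - [[0, 0, 0.261], [12, -19.3, 0], 40]
    - [[0, 0, 0.303], [14.4, -22, 0], 40]

```text
time_s: 16.67
eef_pos: [0.5245, -0.1037, 0.1636]
eef_rot: [0.262, -0.251, 0.661, -0.656]
wrist_force: [-0.6, -0.3, -0.5]
width: 0.0402
```

Emit:
step_arm:
  plan:
    - [[0, 0, 0.017], [1, -1, 0], 40]
    - [[0, 0, 0.04], [2.3, -2.4, 0], 40]
    - [[0, 0, 0.04], [2.3, -2.4, 0], 40]
    - [[0, 0, 0.04], [2.3, -2.4, 0], 40]
    - [[0, 0, 0.04], [2.3, -2.4, 0], 40]

```text
time_s: 17.08
eef_pos: [0.5266, -0.1059, 0.1636]
eef_rot: [0.274, -0.264, 0.656, -0.651]
wrist_force: [-0.6, -0.1, -0.6]
width: 0.0403
```

```bash
python3 - <<'E'
from h import *
armang('wrist');rep([-130,-126,-123,-120,-117.6,-116,-115])
E
```

```text
wrist arm -137.9 0.056 (38.67118835449219, 139.44638061523438)
t 17.13 pos [ 526.6 -105.9  163.6] th -135.6 r 84.9 phi -45.2 ft(ccw+) 0.8 fr 0.7
-130 turn 0.091 shift [ 6.  -5.8] dz 0.4
-126 turn 0.161 shift [10.7 -9.4] dz 0.4
-123 turn 0.213 shift [ 14.4 -11.9] dz 0.4
-120 turn 0.265 shift [ 18.2 -14.3] dz 0.4
-117.6 turn 0.307 shift [ 21.3 -16. ] dz 0.4
-116 turn 0.335 shift [ 23.4 -17. ] dz 0.4
-115 turn 0.353 shift [ 24.7 -17.7] dz 0.4
```

Click 3: the arm is at -137.9°. Fourth and last.

Emit:
step_arm:
  plan:
    - [[0, 0, 0.091], [6, -5.8, 0], 40]
    - [[0, 0, 0.161], [10.7, -9.4, 0], 40]
    - [[0, 0, 0.213], [14.4, -11.9, 0], 40]
    - [[0, 0, 0.265], [18.2, -14.3, 0], 40]
    - [[0, 0, 0.307], [21.3, -16, 0], 40]

```text
time_s: 17.55
eef_pos: [0.5479, -0.1217, 0.1635]
eef_rot: [0.371, -0.362, 0.608, -0.601]
wrist_force: [1.1, -0.7, 1.3]
width: 0.0403
```

Emit:
step_arm:
  plan:
    - [[0, 0, 0.017], [1.2, -0.7, 0], 40]
    - [[0, 0, 0.035], [2.3, -1.3, 0], 40]
    - [[0, 0, 0.035], [2.3, -1.3, 0], 40]
    - [[0, 0, 0.035], [2.3, -1.3, 0], 40]
    - [[0, 0, 0.035], [2.3, -1.3, 0], 40]

```text
time_s: 17.97
eef_pos: [0.55, -0.1228, 0.1635]
eef_rot: [0.382, -0.373, 0.602, -0.594]
wrist_force: [-1.1, -0.5, -0.1]
width: 0.0399
```

```bash
python3 - <<'E'
from h import *
armang('wrist');rep([-117.6])
E
```

```text
wrist arm -117.5 0.051 (38.588348388671875, 162.3497314453125)
t 18.02 pos [ 550.1 -122.9  163.5] th -116.0 r 84.9 phi -25.5 ft(ccw+) -0.9 fr 0.3
-117.6 turn -0.037 shift [-2.1  1. ] dz 0.5
```

Arm at -117.5°, which is exactly four clicks from the stop. I'm centring, rising, and going back for the cup.

Emit:
step_arm:
  plan:
    - [[0, 0, -0.037], [-2, 1, 0], 40]
    - [[0, 0, -0.037], [-2, 1, 15], 40]
    - [[0, 0, -0.037], [-2, 1, 45], 40]
    - [[0, 0, -0.037], [-2, 1, 75], 40]
    - [[0, 0, -0.037], [-2, 1, 85], 40]

```text
time_s: 18.43
eef_pos: [0.5492, -0.1222, 0.2521]
eef_rot: [0.372, -0.36, 0.608, -0.602]
wrist_force: [1.5, -0.4, -0.3]
width: 0.0403
```

Emit:
step_arm:
  plan:
    - [[0, 0, -0.11], [-9, 35, 0], 90]
    - [[0, 0, -0.22], [-18, 70, 0], 90]
    - [[0, 0, -0.33], [-27, 105, 0], 90]
    - [[0, 0, -0.44], [-36, 140, 0], 90]
    - [[0, 0, -0.55], [-45, 170, 0], 90]

```text
time_s: 18.85
eef_pos: [0.5033, 0.05, 0.2519]
eef_rot: [0.192, -0.18, 0.683, -0.681]
wrist_force: [0.0, -0.6, -0.4]
width: 0.069
```

Emit:
step_arm:
  plan:
    - [[0, 0, -0.11], [-9, 35, 0], 90]
    - [[0, 0, -0.22], [-18, 70, 0], 90]
    - [[0, 0, -0.33], [-27, 105, 0], 90]
    - [[0, 0, -0.44], [-36, 140, 0], 90]
    - [[0, 0, -0.54], [-45, 170, 0], 90]

```text
time_s: 19.27
eef_pos: [0.4572, 0.2224, 0.2517]
eef_rot: [-0.002, -0.01, -0.707, 0.707]
wrist_force: [1.4, 0.1, -0.3]
width: 0.0898
```

```bash
python3 - <<'E'
from h import *
rep([]);armang('wrist');armang('side')
E
```

```text
t 19.27 pos [457.2 222.4 251.7] th -244.2 r 298.7 phi -90.7 ft(ccw+) -1.3 fr -0.5Traceback (most recent call last):
  File "<stdin>", line 2, in <module>
  File "h.py", line 35, in armang
    c=cam(name);r,b=red(c);
                    ~~~^^^
  File "h.py", line 21, in red
    n,l,st,_=cv2.connectedComponentsWithStats(m);i=1+np.argmax(st[1:,4])
                                                     ~~~~~~~~~^^^^^^^^^^
    return _wrapfunc(a, 'argmax', axis=axis, out=out, **kwds)
    return bound(*args, **kwds)
ValueError: attempt to get argmax of an empty sequence
```

Emit:
step_arm:
  plan:
    - [[0, 0, 0], [-11, 40, 0], 90]
    - [[0, 0, 0], [-22, 80, 0], 90]
    - [[0, 0, 0], [-32, 122, 0], 90]
    - [[0, 0, 0], [-32, 122, 0], 90]

```text
time_s: 19.65
eef_pos: [0.4206, 0.3575, 0.2506]
eef_rot: [0.003, 0.007, 0.708, -0.706]
wrist_force: [0.0, 1.3, 0.2]
width: 0.0898
```

```bash
cat >> h.py <<'E'
def tilt():
    from scipy.spatial.transform import Rotation as R
    w,x,y,z=arm.read_state()['eef_rot'];print('turn to straight',np.round((R.from_quat([0,.7071,-.7071,0])*R.from_quat([x,y,z,w]).inv()).as_rotvec(),3))
E
python3 - <<'E'
from h import *
tilt();c=cam('wrist','w4.png');print(arm.read_state()['eef_pos'],proj(c,[.4248,.345,.079]))
E
```

```text
turn to straight [-0.003  0.015  0.006]
[0.42086185 0.3568412  0.25043541] [334.9 224.8]
```

View pics/w4.png

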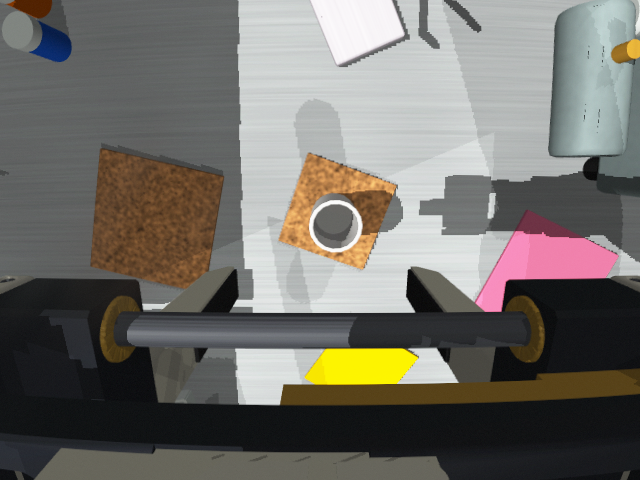

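The cup stands at (335,226), well inside the small cork mat and within 1 px of the prediction. I'm descending to re-grasp it.

Emit:
step_arm:
  plan:
    - [[-0.003, 0.015, 0.006], [4, -12, -20], 90]
    - [[-0.003, 0.015, 0.006], [4, -12, -60], 90]
    - [[-0.003, 0.015, 0.006], [4, -12, -100], 90]
    - [[-0.003, 0.015, 0.006], [4, -12, -140], 90]
    - [[-0.003, 0.015, 0.006], [4, -12, -170], 90]

```text
time_s: 20.12
eef_pos: [0.4245, 0.3432, 0.0779]
eef_rot: [-0.0, 0.0, -0.706, 0.708]
wrist_force: [0.6, 0.9, 0.1]
width: 0.0901
```

```bash
python3 - <<'E'
from h import *
tilt();print(arm.read_state()['eef_pos'])
E
```

```text
turn to straight [ 0.003 -0.    -0.001]
[0.42445235 0.34317704 0.07792473]
```

Emit:
step_arm:
  plan:
    - [[0, 0, 0], [0, 1.5, -18], 90]
    - [[0, 0, 0], [0, 1.5, -27], 90]
    - [[0, 0, 0], [0, 1.5, -27], 90]
    - [[0, 0, 0], [0, 1.5, -27], 60]
    - [[0, 0, 0], [0, 1.5, -27], 45]

```text
time_s: 20.53
eef_pos: [0.4252, 0.3447, 0.0522]
eef_rot: [-0.0, -0.0, -0.707, 0.708]
wrist_force: [-0.2, 0.8, -0.3]
width: 0.0808
```

Emit:
step_arm:
  plan:
    - [[0, 0, 0], [0, 0, 0], 45]
    - [[0, 0, 0], [0, 0, 0], 45]
    - [[0, 0, 0], [0, 0, 0], 45]
    - [[0, 0, 0], [0, 0, 0], 45]
    - [[0, 0, 0], [0, 0, 0], 45]

```text
time_s: 20.95
eef_pos: [0.4253, 0.345, 0.0528]
eef_rot: [-0.001, -0.0, -0.707, 0.707]
wrist_force: [-0.4, -0.5, 6.3]
width: 0.0517
```

Emit:
step_arm:
  plan:
    - [[0, 0, 0], [0, 0, 0], 45]
    - [[0, 0, 0], [0, 0, 0], 45]

```text
time_s: 21.12
eef_pos: [0.4252, 0.3451, 0.0528]
eef_rot: [-0.001, -0.0, -0.707, 0.707]
wrist_force: [-0.2, 0.3, 2.8]
width: 0.0516
```

Emit:
step_arm:
  plan:
    - [[0, 0, 0], [0, 0, 25], 45]
    - [[0, 0, 0], [0, 0, 65], 45]
    - [[0, 0, 0], [0, 0, 105], 45]
    - [[0, 0, 0], [0, 0, 145], 45]
    - [[0, 0, 0], [0, 0, 185], 45]

```text
time_s: 21.53
eef_pos: [0.4247, 0.3444, 0.2393]
eef_rot: [-0.0, -0.0, -0.706, 0.708]
wrist_force: [-0.1, 0.7, -1.6]
width: 0.0516
```

Emit:
step_arm:
  plan:
    - [[0, 0, 0], [6, -35, 0], 45]
    - [[0, 0, 0], [12, -75, 0], 45]
    - [[0, 0, 0], [20, -115, 0], 45]
    - [[0, 0, 0], [28, -150, 0], 45]
    - [[0, 0, 0], [36, -185, 0], 45]

```text
time_s: 21.95
eef_pos: [0.4603, 0.1577, 0.2394]
eef_rot: [-0.0, 0.0, -0.706, 0.708]
wrist_force: [1.8, 0.6, -2.6]
width: 0.0513
```

Emit:
step_arm:
  plan:
    - [[0, 0, 0], [6, -35, 0], 45]
    - [[0, 0, 0], [12, -75, 0], 45]
    - [[0, 0, 0], [20, -115, 0], 45]
    - [[0, 0, 0], [28, -150, 0], 45]
    - [[0, 0, 0], [34, -185, 0], 45]

```text
time_s: 22.37
eef_pos: [0.4943, -0.0294, 0.2393]
eef_rot: [-0.0, -0.0, -0.706, 0.708]
wrist_force: [1.2, 0.8, -1.2]
width: 0.0515
```

```bash
python3 - <<'E'
from h import *
tilt();rep([]);armang('wrist')
E
```

```text
turn to straight [ 0.002  0.    -0.   ]
t 22.37 pos [494.3 -29.4 239.3] th -190.4 r 94.6 phi -90.0 ft(ccw+) -1.0 fr -1.1
wrist arm -118.4 0.063 (141.7932891845703, 30.24437141418457)
```

Emit:
step_arm:
  plan:
    - [[0, 0, 0], [1, -20, 0], 45]
    - [[0, 0, 0], [1, -20.5, -20], 45]
    - [[0, 0, 0], [1, -20.5, -45], 45]
    - [[0, 0, 0], [1, -20.5, -58], 45]
    - [[0, 0, 0], [1, -20.5, -61], 45]

```text
time_s: 22.83
eef_pos: [0.4947, -0.057, 0.1769]
eef_rot: [0.003, -0.002, -0.705, 0.709]
wrist_force: [-0.8, -0.3, -2.0]
width: 0.0519
```

Emit:
step_arm:
  plan:
    - [[0, 0, 0], [0, 0, -2], 45]
    - [[0, 0, 0], [0, 0, -3], 45]

```text
time_s: 23.0
eef_pos: [0.4945, -0.0569, 0.1738]
eef_rot: [0.003, -0.002, -0.705, 0.709]
wrist_force: [0.4, 0.1, -2.5]
width: 0.0513
```

```bash
python3 - <<'E'
from h import *
tilt();rep([])
c=cam('side');cv2.imwrite('pics/c3.png',cv2.resize(c['img'][215:325,330:455,::-1],None,fx=5,fy=5))
E
```

```text
turn to straight [ 0.006 -0.002  0.007]
t 23.0 pos [494.5 -56.9 173.8] th -173.6 r 93.3 phi -90.4 ft(ccw+) -0.1 fr -0.4
```

View pics/c3.png

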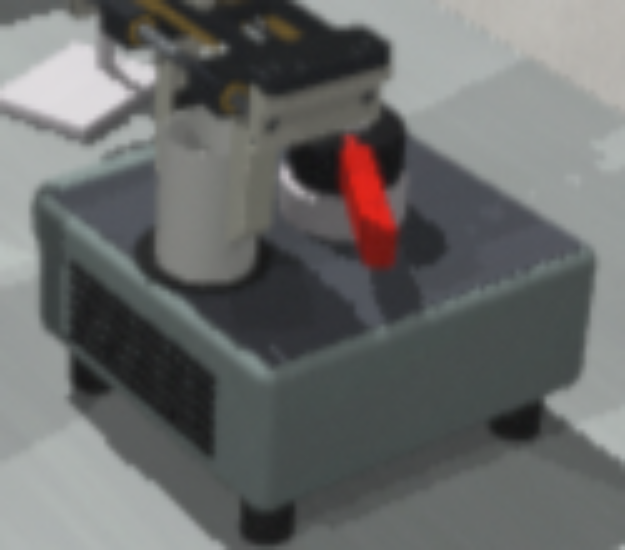

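The cup is 7 mm too far in -y because the start pose was still moving. I'm correcting while it still hangs.

Emit:
step_arm:
  plan:
    - [[0.005, 0, 0.007], [1, 2, 3], 45]
    - [[0.005, 0, 0.007], [1, 7, 3], 45]
    - [[0.005, 0, 0.007], [1, 7, 3], 45]
    - [[0.005, 0, 0.007], [1, 7, 3], 45]

```text
time_s: 23.38
eef_pos: [0.4961, -0.0493, 0.1775]
eef_rot: [-0.0, 0.0, -0.707, 0.707]
wrist_force: [0.2, -0.4, -1.6]
width: 0.0517
```

Emit:
step_arm:
  plan:
    - [[0, 0, 0], [0, 0, -2], 45]
    - [[0, 0, 0], [0, 0, -3.5], 45]
    - [[0, 0, 0], [0, 0, -3.5], 45]

```text
time_s: 23.63
eef_pos: [0.4959, -0.0493, 0.1738]
eef_rot: [-0.0, 0.001, -0.707, 0.707]
wrist_force: [-0.7, 0.3, -2.5]
width: 0.0522
```

Emit:
step_arm:
  plan:
    - [[0, 0, 0], [0, 0, -1], 45]
    - [[0, 0, 0], [0, 0, -1.8], 45]
    - [[0, 0, 0], [0, 0, -1.8], 45]

```text
time_s: 23.88
eef_pos: [0.4959, -0.0494, 0.1727]
eef_rot: [0.0, -0.0, 0.707, -0.707]
wrist_force: [-4.8, 0.2, 13.2]
width: 0.0513
```

Emit:
step_arm:
  plan:
    - [[0, 0, 0], [0, 0, 0.5], 85]
    - [[0, 0, 0], [0, 0, 0.5], 85]
    - [[0, 0, 0], [0, 0, 0.5], 85]
    - [[0, 0, 0], [0, 0, 0.5], 85]
    - [[0, 0, 0], [0, 0, 0.5], 85]

```text
time_s: 24.3
eef_pos: [0.4959, -0.0495, 0.1731]
eef_rot: [0.0, -0.0, 0.707, -0.707]
wrist_force: [-0.4, -0.1, 1.2]
width: 0.08
```

Emit:
step_arm:
  plan:
    - [[0, 0, 0], [0, 0, 0], 85]
    - [[0, 0, 0], [0, 0, 20], 85]
    - [[0, 0, 0], [0, 0, 50], 85]
    - [[0, 0, 0], [0, 0, 85], 85]
    - [[0, 0, 0], [0, 0, 92], 85]

```text
time_s: 24.72
eef_pos: [0.4975, -0.0502, 0.2691]
eef_rot: [0.002, 0.002, 0.707, -0.707]
wrist_force: [0.6, -0.7, 0.5]
width: 0.0848
```

```bash
python3 - <<'E'
from h import *
armang('wrist');rep([])
c=cam('wrist','w5.png')
E
```

```text
wrist arm -118.0 0.063 (126.6538314819336, 24.5707950592041)
t 24.77 pos [497.5 -49.8 268.4] th -177.9 r 89.8 phi -90.0 ft(ccw+) -0.3 fr -0.3
```

View pics/w5.png

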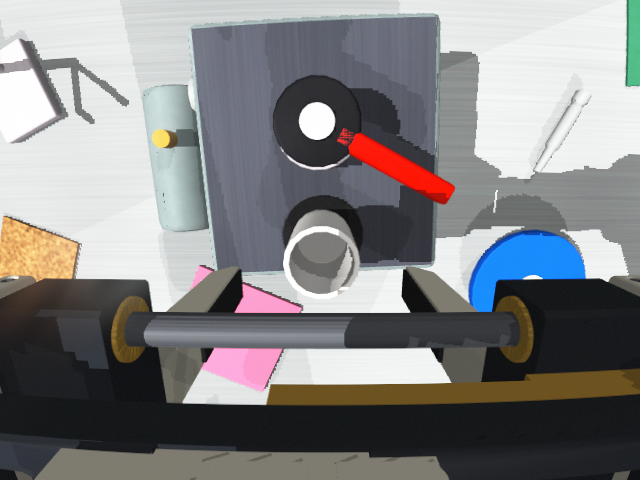

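The cup stands on its pad at (321,262), as at the start. The arm is at -118° and the gripper is clear. I'm handing in.

Emit:
step_arm:
  plan:
    - [[0, 0, 0], [0, 0, 20], 85]
    - [[0, 0, 0], [0, 0, 20], 85]
    - [[0, 0, 0], [0, 0, 20], 85]

```text
time_s: 25.07
eef_pos: [0.4967, -0.0491, 0.2858]
eef_rot: [0.002, 0.001, 0.708, -0.707]
wrist_force: [-0.1, -0.3, -0.3]
width: 0.0848
```

```bash
python3 -c "
from workcell import arm
print(arm.job_done())"
```

```text
the job is handed in; nothing more can be done
None
```

The job is done and handed in after about 25 s of robot time.

- **Cup:** I moved it to the small cork mat first. After the dial work I stood it back on its pad, within about 1–2 mm of the measured pad centre.
- **Dial:** I turned the arm clockwise until it met the stop, where it held about 10 N without moving, at -197.6° in world axes. I then backed it four clicks anticlockwise, reading each one by camera: -177.7°, -157.7°, -137.9° and -117.5°.
- **Last checks:** The final wrist view shows the cup upright on the pad, the arm at about -118° and the gripper clear. The turntable, the pin vise and the visible part of the stand look where they were.

**What disagreed:**
- The arm's starting angle measured about -69°. That is roughly 6.4 clicks from the stop, not a whole number. The 20° steps seen on the way back matched each other and the stop, so I relied on those.
- When returning the cup, I first brought it down 7 mm off to one side. I corrected that while it still hung clear of the pad.

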